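# Lock the microscope's scanning stage for carriage

### The arm

A 6-joint arm with a two-finger parallel gripper is mounted at the origin on the work surface. World frame = base frame: x ahead of the robot, y to its left, z up, the work surface at z = 0. Lengths are in mm, angles in rad, forces in N, time in s.
With the tool pointing down it reaches from about 275 to 750 mm from the base axis. Payload 10.2 kg.
Tool frame: the origin (TCP) lies at the very end of the fingers, on their centre line; the grasp point (between the pads) lies 19 mm behind it; z points along the fingers, x is the direction in which the jaws open and shut, and the axes are right-handed (so a half turn about z gives the same grasp; the last joint's range is limited). The gripper opens to 85 mm and grips with 20 to 120 N. Pads are 22 mm wide; open, the fingers measure 114 mm over their backs; the gripper's body (76 mm by 85 mm) begins 54 mm behind the grasp point. The pads swing forward as they close: fully open they stand 13 mm farther back than shut.
Start: joints at [-1.432, 0.313, 1.498, -0, 1.331, -0.223], TCP at [185.816, -491.023, 231.294] pointing down, gripper open.
Joint ranges: [-2.94, 2.94], [-0.97, 2.17], [0.19, 2.56], [-1.23, 4.37], [0.02, 3.11], [-2.88, 2.88]. Speed limits (rad/s): [2.39, 2.39, 3.01, 3.14, 3.14, 3.14].

### API

Orientations are given as a rotation vector (axis times angle).
In Python, from station import sense, optics, ticket gives the robot as it stands.
- The arm moves only by the tool send_rows, never from a script. Its argument "plan" is a list of rows, each an object with "jaw": the gripper's target within -1 to 1 (fully open at 1, half-way at 0, shut at -1); "xyz": the shift along the tool's x, y, z in units of 60 mm (1.0 is 60 mm), a list of three; "turn": the turn about the tool's z in units of 10 degrees (1.0 is 10 degrees). In form: [{"jaw": jaw, "xyz": [dx, dy, dz], "turn": turn}, ...]. A call has 1 to 12 rows; each row shifts and turns the pose as measured when the row begins, along the tool's axes as they then stand; what a row does not reach is not made up. A row lasts 1/8 s, in which the tool goes at most 62.5 mm and 10.7 degrees, less where a joint would pass 70% of its speed; a pose out of reach is approached as far as the arm can. A call is refused whole if a number of a shift passes 1 or a number of a turn 1, either way. A call with a gripper value outside its range is refused whole. The fingers move at their own pace and stop on an object; the grip force is fixed at half the most. Time passes only in rows, so rows that do not move let the fingers close. It gives the time, the measured TCP pose, the force and the opening at its end, in the units of the state.
- sense(): the state, without advancing time (a new reading comes with each control period).
- optics.snapshot(name): name is "scene" or "top" or "wrist"; returns the picture (400x640x3 uint8, red, green, blue); there is no depth.
- optics.camera_params(name): a dict with "K" (3x3 intrinsics, pixels), "rvec" (rotation vector, rad) and "tvec" (3), from world to camera coordinates, as OpenCV has them. Camera axes: x right, y down, z forward; pixel columns grow to the right and rows downward; lengths in mm; the calibration is good to about 2 mm. A picture is of the moment at which its call begins: read the wrist's pose just before it. camera_params takes no time and is no camera call; for the wrist camera it gives the pose at the moment of the call.
- ticket.close_job(): hands the job in, once; it reports no verdict.
The state is a dict: "t": time; "qpos": joint angles; "joint_velocities": joint speeds; "tau": joint torques, N m; "tcp_pos": TCP position; "tcp_rot": TCP orientation; "contact_force": force on the tool from outside, world axes, zero at the start; "wrist_torque": the same for the moment, N m; "finger_gap": opening from 0.0 (shut) to 1.0 (fully open).
Only numpy, scipy, OpenCV 4.12 (cv2) and the standard library are available. Lean on these libraries where they do the work, as an engineer would, in place of code of your own. Each camera call takes 0.05 s, during which the arm holds its last target. There are 200 camera calls.

### The job

The black scanning stage on the desk is to be carried back to the microscope, so lock it with its aluminium transport bar. Lift the bar a little by its upright tab, swing it about the loose headed bolt that runs through its end, and drop its slot over the small slim stud fixed in the stage (not the broad flat screw on the other side), so that the bar lies flat on the stage with the stud standing in the slot.

Things in the scene. Friction and masses are not known exactly. Their poses are not given: they have to be found in the camera images.
- bar_grip (a point): Grip point on the upright tab of the flat aluminium bar (bar 186 x 42 x 6, about 160 g). Tab: block on the bar's middle line, 28 along the bar, 14 across, top 51 above the bar's underside. The point: tab's middle in plan, 32 above the underside, 80 from the round hole's centre. x along the bar, hole to slot; z up. Pinch across y from above, fingertips clear of the bar.
- bar_slot (a point): Centre of the closed slot in the bar's free end, on the bar's underside: 34 long (along the bar), 24 wide, right through the bar, 130 from the centre of the round hole at the bar's other end. Axes as bar_grip.
- pivot (a point): Axis of the loose headed bolt at the stage's level top (40 above the desk). The bolt is fixed upright in the stage, a black plate 220 x 300. Shank 9 thick, 42 high, through the bar's round 16 hole; head 24 wide, 8 thick. The bar cannot come off, but turns freely and lifts up to 36; a lift of 25 clears the stud. z up.
- stud: Slim upright steel stud on the stage, 10 thick, 14 high, tapered top; origin at its foot on the stage's top, z up. Fixed, 123 to 137 from the bolt's axis, some 35 to 95 degrees of swing to one side of the bar's first direction (either side). A similar distance to the other side is a broad flat screw head, 28 wide, 6 high: not to be used; the lens and ring at the corners are loose.
Things that resemble listed ones, but are neither listed nor needed, are in the scene too. Of the things that look like the part that bears bar_grip, the middle-sized one is meant.

How it is judged (in metres and radians):
At the end, for the whole second after the job is handed in: The bar lies flat on the stage (its slot's underside within 4 mm of the stage's top, the bar tilted less than 3.4 degrees) with the slim stud standing in its slot (slot centre within 16 mm of the stud's axis, seen from above) (horizontal distance between bar_slot and stud below 0.016 m and z of bar_slot in the frame of stud between -0.004 and 0.004 m and angle between bar_slot's own z axis and vertical below 0.06 rad); the robot touches nothing.
It also fails if it takes over 40 s, if anything falls off the work surface, if the arm or the gripper's body presses on something with over 40 N, if the wrist force passes 120 N, or if a joint passes its speed limit or range.

## Working session

There is one attempt and no reset: what is moved stays moved. The work goes in short steps, Python scripts to look and compute and a tool call to move; the robot and the scene stay as the last step left them, time stands still between calls to the robot, and variables do not carry over. Pictures are saved under pics/ and viewed, about 8 in all and at most 12, crops included, and the job is handed in when it is done.

Besides the shell and the picture viewer there is one more tool, called after "Request:" as name(argument=value, ...), one argument or row to a line, values as JSON. send_rows: Moves the arm, as the interface text tells. Its arguments: {"type":"object","properties":{"plan":{"type":"array","items":{"type":"object","properties":{"jaw":{"type":"number"},"xyz":{"type":"array","items":{"type":"number"}},"turn":{"type":"number"}}}}},"required":["plan"]}

```bash
mkdir -p pics
cat > h.py <<'E'
import numpy as np,cv2
from station import sense,optics,ticket
def snap(n,f,crop=None,s=1):
    im=optics.snapshot(n)[:,:,::-1]
    if crop: x0,y0,x1,y1=crop; im=im[y0:y1,x0:x1]
    cv2.imwrite('pics/'+f,cv2.resize(im,None,fx=s,fy=s,interpolation=cv2.INTER_CUBIC))
def ray(n,px,z):
    c=optics.camera_params(n);R=cv2.Rodrigues(np.array(c['rvec'],float))[0];t=np.array(c['tvec'],float).ravel()
    d=R.T@np.linalg.inv(np.array(c['K']))@np.array([px[0],px[1],1.]);o=-R.T@t
    return o+d*(z-o[2])/d[2]
def proj(n,p):
    c=optics.camera_params(n)
    return cv2.projectPoints(np.array(p,float).reshape(-1,1,3),np.array(c['rvec'],float),np.array(c['tvec'],float),np.array(c['K'],float),None)[0].reshape(-1,2)
E
python3 - <<'E'
from h import *
snap('top','top1.png');snap('scene','scene1.png')
for n in('top','scene'):
    c=optics.camera_params(n);R=cv2.Rodrigues(np.array(c['rvec'],float))[0];print(n,-R.T@np.array(c['tvec']).ravel(),c['K'][0][0])
print(sense())
E
```

```text
top [411.991642   103.20326237 892.32879367] 363.73284025954024
scene [ 825.61707211 -521.98192082  517.36333072] 446.32991091997224
{'t': 0.1, 'qpos': array([-1.43239115e+00,  3.13357796e-01,  1.49836801e+00,  8.70527265e-08,
        1.33101742e+00, -2.23359346e-01]), 'joint_velocities': array([ 0.00189134, -0.001268  , -0.00236254,  0.00053822,  0.00013582,
        0.00074685]), 'tau': array([ 2.35648979e-03, -4.12898147e+01, -2.60139960e+01, -2.15723203e-04,
        3.05178699e-03,  9.92694993e-06]), 'tcp_pos': array([ 185.78563331, -490.77392851,  230.80826263]), 'tcp_rot': array([-2.58413377e+00,  1.78508589e+00,  1.22210922e-03]), 'contact_force': array([-0.09413976, -0.39022874, -0.22337887]), 'wrist_torque': array([-0.0458368 ,  0.02676332, -0.03521315]), 'finger_gap': 0.9983054264694268}
```

View pics/top1.png

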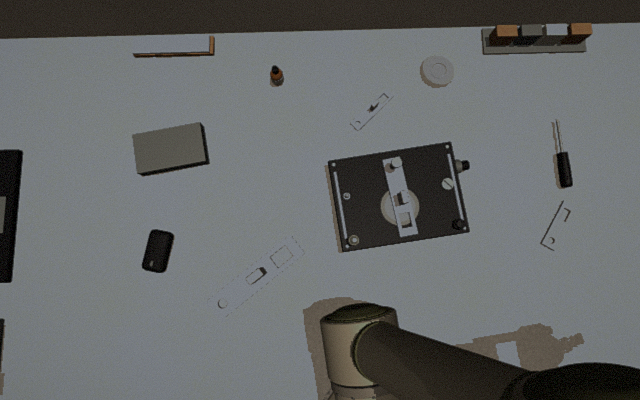

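View pics/scene1.png

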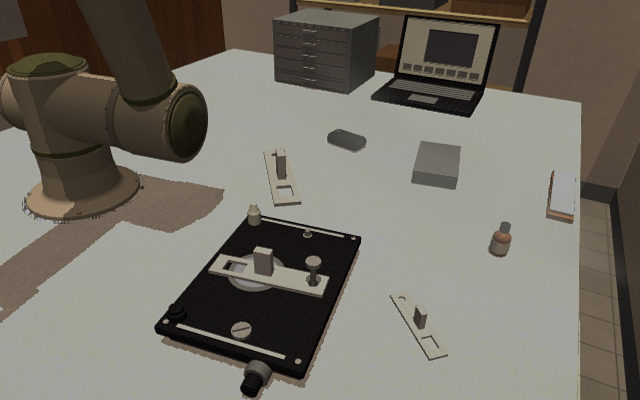

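The top view shows three bars that look alike: a large one at (257,275), a small one at (372,108), and the middle-sized one on the stage at (400,198). The one on the stage carries the bolt, so it's the one I want. The stud candidate is at (347,196) and the broad slotted screw is at (448,184). I'll check these in a close crop.

Run:
```python
from h import *
snap('top','c1.png',(315,130,480,260),4.8)
for n,p,z in [('pivot head',(394,163),82),('slot',(405,219),46),('tabtop',(404,198),91),('stud',(347,196),50),('screw',(448,184),46)]: print(n,ray('top',p,z).round(1))
```

```text
pivot head [596.3 -65.7  82. ]
slot [471.5 -93.1  46. ]
tabtop [514.9 -82.6  91. ]
stud [527.   40.1  50. ]
screw [ 552. -197.   46.]
```

View pics/c1.png

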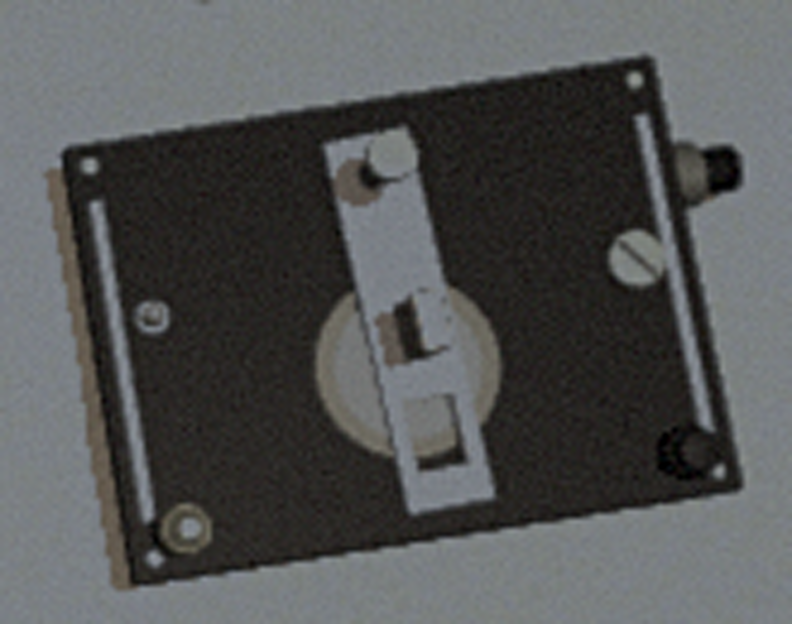

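The crop confirms it. The bar on the stage has its bolt head at crop (391,158), the tab top at (434,320) and the slot at (437,432). The slim stud is at (152,317) and the slotted broad screw at (636,257).

Run:
```python
from h import *
f=lambda p:(p[0]/4.8+315-.4,p[1]/4.8+130-.4)
C=np.array([ray('top',f(p),46)[:2] for p in[(325,143),(405,126),(495,495),(412,514)]])
print(C.round(1),np.linalg.norm(C-np.roll(C,-1,0),axis=1).round(1))
u=(C[2]+C[3]-C[0]-C[1]);u/=np.linalg.norm(u);c=C.mean(0)
print('dir',u,np.degrees(np.arctan2(u[1],u[0])))
slot=ray('top',f((437,432)),46)[:2]
h=ray('top',f((391,158)),90)[:2];h82=ray('top',f((391,158)),82)[:2]
print('slot',slot,'head82',h82,'head90',h,'tab91',ray('top',f((434,320)),91)[:2], 'center',c)
stud=ray('top',f((152,317)),50)[:2]
scene=ray('scene',(308,233),48)[:2]
print('stud',stud,scene,'scene head',ray('scene',(314,261),82),'tab scene',ray('scene',(264,249),91))
for P in (h82,h): print(np.linalg.norm(stud-P),np.degrees(np.arctan2(*(stud-P)[::-1])),'slotdist',np.linalg.norm(slot-P))
```

```text
[[ 613.7  -46. ]
 [ 621.5  -85.6]
 [ 439.4 -120.9]
 [ 430.9  -80.8]] [ 40.4 185.6  41.  186.1]
dir [-0.98201108 -0.18882331] -169.11587806596833
slot [470.09315968 -94.56401271] head82 [597.31160469 -70.36875362] head90 [595.48202673 -68.65515769] tab91 [518.6864616  -84.99360516] center [526.37094842 -83.34353177]
stud [527.85205707  41.73994165] [532.78114648  40.57573922] scene head [594.85614374 -58.24884652  82.        ] tab scene [519.79646228 -78.7535031   91.        ]
131.88247917177242 121.78124727284694 slotdist 129.49881587422303
129.46385887496024 121.49236469670461 slotdist 128.03763801487966
```

```bash
cat >> h.py <<'E'
def go(x,y,z,yaw):
    "remaining shift in tool axes (units), turn (units) to reach TCP xyz with tool-x at world yaw deg"
    s=sense();R=cv2.Rodrigues(s['tcp_rot'])[0]
    d=R.T@(np.array([x,y,z])-s['tcp_pos'])/60
    y0=np.degrees(np.arctan2(R[1,0],R[0,0]));e=-((yaw-y0+180)%360-180)/10
    print('t',s['t'],'tcp',s['tcp_pos'].round(1),'yaw',y0.round(1),'gap',s['finger_gap'].round(3),'F',s['contact_force'].round(1),'q6',s['qpos'][5].round(2))
    print('shift',d.round(2),'turn',e.round(2), 'Rz',R[:,2].round(3))
E
python3 - <<'E'
from h import *
go(519,-85,200,100.9);go(519,-85,200,-79.1)
E
```

```text
Traceback (most recent call last):
  File "h.py", line 19, in go
    print('t',s['t'],'tcp',s['tcp_pos'].round(1),'yaw',y0.round(1),'gap',s['finger_gap'].round(3),'F',s['contact_force'].round(1),'q6',s['qpos'][5].round(2))
                                                                         ^^^^^^^^^^^^^^^^^^^^^
AttributeError: 'float' object has no attribute 'round'
```

```bash
sed -i "s/s\['finger_gap'\].round(3)/round(s['finger_gap'],3)/" h.py
python3 - <<'E'
from h import *
go(519,-85,200,100.9);go(519,-85,200,-79.1)
E
```

```text
t 0.15 tcp [ 185.8 -490.8  230.9] yaw -69.3 gap 0.999 F [-0.3  0.3  0.3] q6 -0.22
shift [-4.36 -7.59  0.52] turn -17.02 Rz [-0.     0.001 -1.   ]
t 0.15 tcp [ 185.8 -490.8  230.9] yaw -69.3 gap 0.999 F [-0.3  0.3  0.3] q6 -0.22
shift [-4.36 -7.59  0.52] turn 0.98 Rz [-0.     0.001 -1.   ]
```

Request:
send_rows(
  plan=[
    {"jaw":1,"xyz":[-0.4,-0.69,0],"turn":0},
    {"jaw":1,"xyz":[-0.4,-0.69,0],"turn":0},
    {"jaw":1,"xyz":[-0.4,-0.69,0],"turn":0},
    {"jaw":1,"xyz":[-0.4,-0.69,0],"turn":0},
    {"jaw":1,"xyz":[-0.4,-0.69,0],"turn":0},
    {"jaw":1,"xyz":[-0.4,-0.69,0],"turn":0},
    {"jaw":1,"xyz":[-0.4,-0.69,0],"turn":0},
    {"jaw":1,"xyz":[-0.4,-0.69,0],"turn":0},
    {"jaw":1,"xyz":[-0.4,-0.69,0],"turn":0},
    {"jaw":1,"xyz":[-0.4,-0.69,0],"turn":0},
    {"jaw":1,"xyz":[-0.36,-0.69,0.3],"turn":0},
    {"jaw":1,"xyz":[0,0,0.2],"turn":0.98},
  ],
)

```text
t: 1.65
tcp_pos: [529.1, -71.2, 199.3]
tcp_rot: [-2.415, 2.005, 0.003]
contact_force: [0.1, -0.9, 0.9]
finger_gap: 1.005
```

Run:
```python
from h import *
go(519,-85,200,-79.1)
snap('wrist','w1.png')
print(proj('wrist',[[595.5,-68.7,90],[519,-85,91],[470,-94.6,46],[528,41.5,54],[528,41.5,40]]).round(0))
```

```text
t 1.65 tcp [529.1 -71.2 199.3] yaw -79.4 gap 1.005 F [ 0.1 -0.9  0.9] q6 1.03
shift [ 0.19  0.21 -0.01] turn -0.03 Rz [ 0.     0.003 -1.   ]
[[334. 112.]
 [336. 214.]
 [334. 248.]
 [195. 167.]
 [201. 165.]]
```

View pics/w1.png

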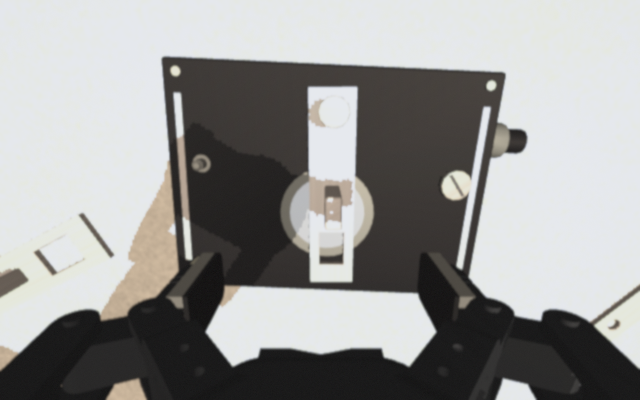

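The wrist view agrees with the measurements: bolt head at (334,112), slot at (332,247), tab near (333,205), stud at (201,163) and broad screw at (456,185). The prediction is within about 3 px, so I'm going down.

Request:
send_rows(
  plan=[
    {"jaw":1,"xyz":[0.19,0.21,0],"turn":0},
    {"jaw":1,"xyz":[0,0,0.6],"turn":0},
    {"jaw":1,"xyz":[0,0,0.6],"turn":0},
    {"jaw":1,"xyz":[0,0,0.4],"turn":0},
    {"jaw":1,"xyz":[0,0,0],"turn":0},
  ],
)

```text
t: 2.33
tcp_pos: [514.7, -91.3, 102.3]
tcp_rot: [-2.416, 2.006, 0.0]
contact_force: [0.4, 1.2, -0.9]
finger_gap: 1.001
```

Run:
```python
from h import *
go(519,-85,53,-79.1)
for z in (40,47,54): print(ray('top',(346.2,195.6),z).round(1))
```

```text
t 2.325 tcp [514.7 -91.3 102.3] yaw -79.4 gap 1.001 F [ 0.4  1.2 -0.9] q6 0.98
shift [-0.09 -0.09  0.82] turn -0.03 Rz [ 0.001  0.001 -1.   ]
[529.3  41.2  40. ]
[528.4  41.7  47. ]
[527.4  42.2  54. ]
```

Request:
send_rows(
  plan=[
    {"jaw":1,"xyz":[-0.09,-0.09,0.4],"turn":0},
    {"jaw":1,"xyz":[0,0,0.35],"turn":0},
    {"jaw":1,"xyz":[0,0,0],"turn":0},
  ],
)

```text
t: 2.7
tcp_pos: [520.4, -88.3, 61.4]
tcp_rot: [-2.417, 2.002, -0.01]
contact_force: [-0.6, 0.5, 0.5]
finger_gap: 1.005
```

Run:
```python
from h import *
go(519,-85,53,-79.1)
```

```text
t 2.7 tcp [520.4 -88.3  61.4] yaw -79.3 gap 1.005 F [-0.6  0.5  0.5] q6 0.99
shift [-0.06  0.01  0.14] turn -0.02 Rz [ 0.007 -0.002 -1.   ]
```

Request:
send_rows(
  plan=[
    {"jaw":1,"xyz":[-0.05,0.01,0.12],"turn":0},
    {"jaw":1,"xyz":[0,0,0],"turn":0},
    {"jaw":0,"xyz":[0,0,0],"turn":0},
    {"jaw":-0.4,"xyz":[0,0,0],"turn":0},
    {"jaw":-1,"xyz":[0,0,0],"turn":0},
    {"jaw":-1,"xyz":[0,0,0],"turn":0},
    {"jaw":-1,"xyz":[0,0,0],"turn":0},
    {"jaw":-1,"xyz":[0,0,0],"turn":0},
  ],
)

```text
t: 3.7
tcp_pos: [520.7, -86.5, 57.9]
tcp_rot: [-2.416, 2.0, -0.019]
contact_force: [-0.0, 0.1, 1.3]
finger_gap: 0.16
```

Run:
```python
from h import *
go(519,-85,53,-79.1)
```

```text
t 3.7 tcp [520.7 -86.5  57.9] yaw -79.2 gap 0.16 F [-0.   0.1  1.3] q6 0.99
shift [-0.03  0.02  0.08] turn -0.01 Rz [ 0.013 -0.004 -1.   ]
```

Request:
send_rows(
  plan=[
    {"jaw":-1,"xyz":[0,0,-0.2],"turn":0},
    {"jaw":-1,"xyz":[0,0,-0.2],"turn":0},
    {"jaw":-1,"xyz":[0,0,-0.08],"turn":0},
    {"jaw":-1,"xyz":[0,0,0],"turn":0},
  ],
)

```text
t: 4.2
tcp_pos: [520.3, -86.4, 89.0]
tcp_rot: [-2.416, 2.0, -0.02]
contact_force: [-0.1, -0.2, -1.6]
finger_gap: 0.16
```

Run:
```python
from h import *
go(520.7,-86.5,86,-79.1)
snap('scene','s2.png',(130,190,390,390),3)
```

```text
t 4.2 tcp [520.3 -86.4  89. ] yaw -79.2 gap 0.16 F [-0.1 -0.2 -1.6] q6 0.99
shift [ 0.   -0.01  0.05] turn -0.01 Rz [ 0.013 -0.004 -1.   ]
```

View pics/s2.png

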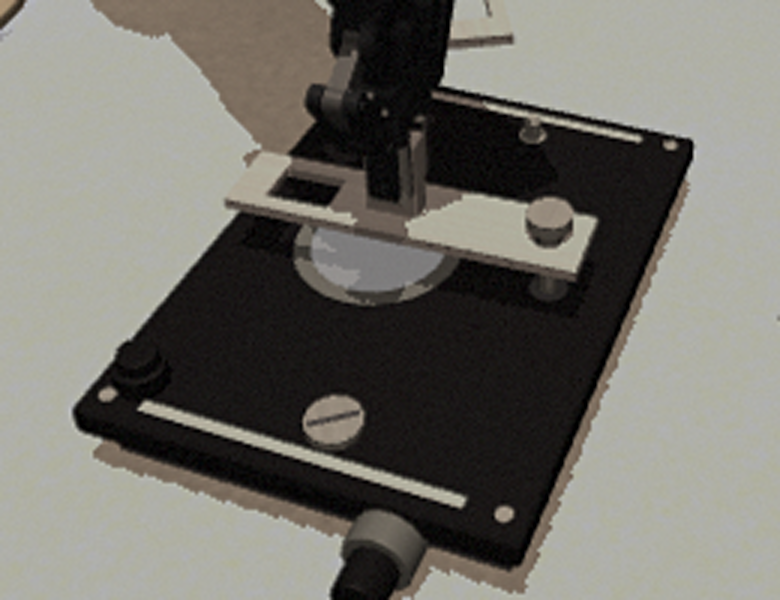

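The bar is lifted 31 mm and level under the bolt head at crop (549,220). The stud is free at (532,130). Next I swing it towards the stud.

Request:
send_rows(
  plan=[
    {"jaw":-1,"xyz":[-0.14,-0.01,0.01],"turn":0.6},
    {"jaw":-1,"xyz":[-0.14,-0.01,0.01],"turn":0.6},
    {"jaw":-1,"xyz":[-0.14,-0.01,0],"turn":0.6},
    {"jaw":-1,"xyz":[-0.14,-0.01,0],"turn":0.6},
    {"jaw":-1,"xyz":[0,0,0],"turn":0},
  ],
)

```text
t: 4.88
tcp_pos: [520.7, -51.8, 85.8]
tcp_rot: [-1.932, 2.47, -0.012]
contact_force: [0.0, 0.2, -1.0]
finger_gap: 0.157
```

```bash
cat >> h.py <<'E'
def arc(bar,x=595.5,y=-68.7,r=79,z=87):
    b=np.radians(bar); go(x+r*np.cos(b),y+r*np.sin(b),z,bar+90)
E
python3 - <<'E'
from h import *
s=sense();d=s['tcp_pos'][:2]-[595.5,-68.7];print(np.linalg.norm(d),np.degrees(np.arctan2(d[1],d[0])))
arc(190.9-24);arc(121.7)
E
```

```text
76.6589206530928 167.2674374855292
t 4.875 tcp [520.7 -51.8  85.8] yaw -103.9 gap 0.157 F [ 0.   0.2 -1. ] q6 1.49
shift [-0.01  0.04 -0.02] turn -0.08 Rz [ 0.009 -0.003 -1.   ]
t 4.875 tcp [520.7 -51.8  85.8] yaw -103.9 gap 0.157 F [ 0.   0.2 -1. ] q6 1.49
shift [-0.95 -0.34 -0.02] turn 4.44 Rz [ 0.009 -0.003 -1.   ]
```

Request:
send_rows(
  plan=[
    {"jaw":-1,"xyz":[-0.14,-0.01,0],"turn":0.6},
    {"jaw":-1,"xyz":[-0.14,-0.01,0],"turn":0.6},
    {"jaw":-1,"xyz":[-0.14,-0.01,0],"turn":0.6},
    {"jaw":-1,"xyz":[-0.14,-0.01,0],"turn":0.6},
    {"jaw":-1,"xyz":[-0.14,-0.01,0],"turn":0.6},
    {"jaw":-1,"xyz":[-0.14,-0.01,0],"turn":0.6},
    {"jaw":-1,"xyz":[-0.1,-0.01,0],"turn":0.5},
    {"jaw":-1,"xyz":[0,0,0],"turn":0},
  ],
)

```text
t: 5.88
tcp_pos: [552.6, -7.7, 84.1]
tcp_rot: [-0.939, 2.993, -0.005]
contact_force: [-0.5, 1.8, -1.1]
finger_gap: 0.157
```

Run:
```python
from h import *
arc(121.7)
snap('top','t2.png',(315,130,480,260),4.8)
```

```text
t 5.875 tcp [552.6  -7.7  84.1] yaw -145.2 gap 0.157 F [-0.5  1.8 -1.1] q6 2.31
shift [-0.08  0.07 -0.05] turn 0.31 Rz [ 0.006 -0.002 -1.   ]
```

View pics/t2.png

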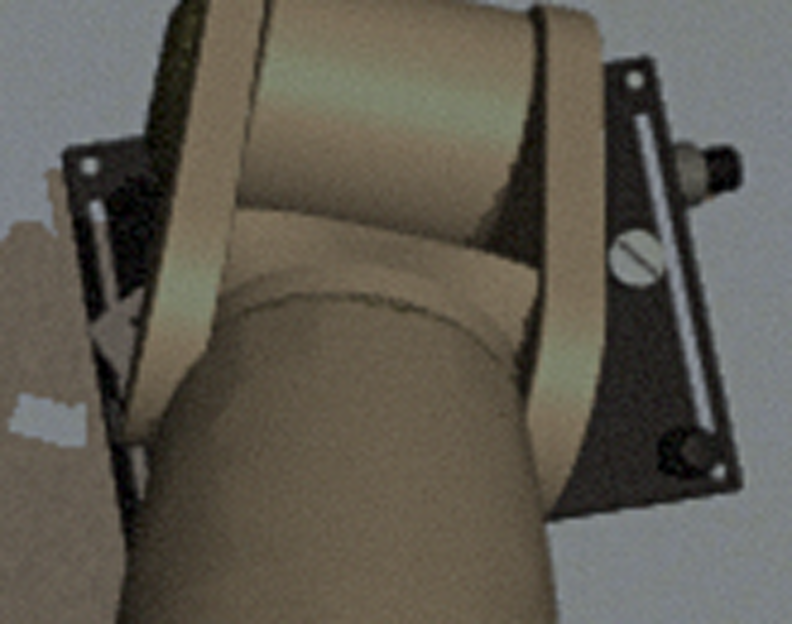

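The arm blocks the top view, so I can't see the slot there. I'll work out the remaining correction from the slot position held in the grip, then check with the scene and wrist cameras.

Run:
```python
from h import *
go(554.2,-2.6,87,-148)
```

```text
t 5.925 tcp [552.5  -7.8  84.1] yaw -145.1 gap 0.153 F [-0.2  1.8 -1.3] q6 2.31
shift [-0.07  0.05 -0.05] turn 0.29 Rz [ 0.006 -0.002 -1.   ]
```

Request:
send_rows(
  plan=[
    {"jaw":-1,"xyz":[-0.07,0.05,-0.05],"turn":0.29},
    {"jaw":-1,"xyz":[0,0,0],"turn":0},
  ],
)

```text
t: 6.18
tcp_pos: [553.8, -3.7, 87.0]
tcp_rot: [-0.869, 3.014, -0.005]
contact_force: [-0.5, -0.6, -1.5]
finger_gap: 0.153
```

Run:
```python
from h import *
go(554.2,-2.6,87,-148)
a=optics.snapshot('wrist')[:,:,::-1];b=optics.snapshot('scene')[:,:,::-1][190:340,210:390]
b=cv2.resize(b,(480,400),interpolation=cv2.INTER_CUBIC)
cv2.imwrite('pics/m3.png',np.vstack([np.hstack([cv2.resize(a[100:400],(480,225)), np.zeros((225,0,3),np.uint8)]),b])[:600])
cv2.imwrite('pics/w3.png',a)
for z in(40,54):print(z,proj('wrist',[[528.4,41.7,z]]),proj('scene',[[528.4,41.7,z]]))
```

```text
t 6.175 tcp [553.8  -3.7  87. ] yaw -147.8 gap 0.153 F [-0.5 -0.6 -1.5] q6 2.36
shift [-0.01  0.01 -0.  ] turn 0.02 Rz [ 0.005 -0.002 -1.   ]
40 [[317.84273277 300.83512402]] [[306.07995262 235.59654002]]
54 [[317.59555278 313.67076688]] [[306.12563031 229.21475748]]
```

View pics/w3.png

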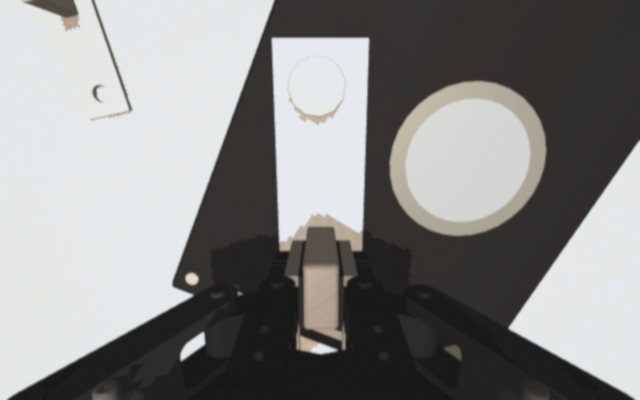

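The wrist view shows the bolt head at (317,85), centred on the bar, but the gripper hides the slot. I'll use the scene crop.

View pics/m3.png

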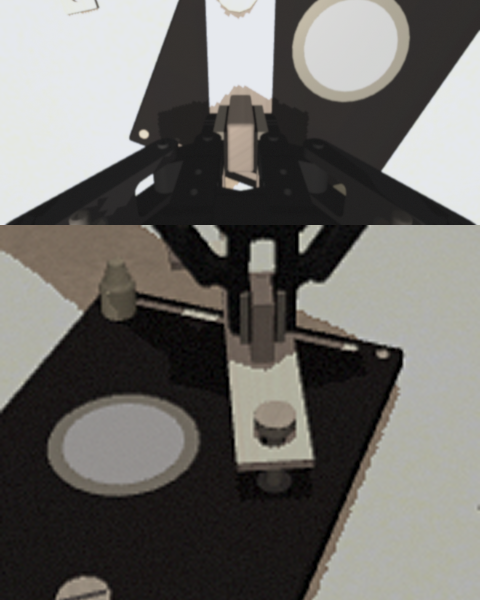

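The slot is still hidden by the gripper, but the geometry fits to about 2 mm and the slot allows ±7 mm or more. I'll lower in stages and watch the force.

Request:
send_rows(
  plan=[
    {"jaw":-1,"xyz":[-0.01,0.01,0.12],"turn":0},
    {"jaw":-1,"xyz":[0,0,0.12],"turn":0},
    {"jaw":-1,"xyz":[0,0,0.08],"turn":0},
    {"jaw":-1,"xyz":[0,0,0],"turn":0},
  ],
)

```text
t: 6.78
tcp_pos: [553.4, -3.5, 65.4]
tcp_rot: [-0.872, 3.015, -0.004]
contact_force: [0.3, -0.3, -1.6]
finger_gap: 0.156
```

Run:
```python
from h import *
go(554.2,-2.6,58,-148)
print(sense()['wrist_torque'])
```

```text
t 6.775 tcp [553.4  -3.5  65.4] yaw -147.7 gap 0.156 F [ 0.3 -0.3 -1.6] q6 2.36
shift [-0.02  0.01  0.12] turn 0.03 Rz [ 0.003 -0.002 -1.   ]
[0.02070107 0.00571563 0.01208724]
```

The underside is now 7 mm above the stage, below the stud's top, and there is no contact force. So the stud is in the slot, and I'll finish lowering.

Request:
send_rows(
  plan=[
    {"jaw":-1,"xyz":[0,0,0.08],"turn":0},
    {"jaw":-1,"xyz":[0,0,0.03],"turn":0},
    {"jaw":-1,"xyz":[0,0,0],"turn":0},
  ],
)

```text
t: 7.15
tcp_pos: [553.6, -3.5, 58.6]
tcp_rot: [-0.872, 3.015, -0.005]
contact_force: [-1.1, -0.5, -0.5]
finger_gap: 0.15
```

Run:
```python
from h import *
go(554.2,-2.6,58,-148)
```

```text
t 7.15 tcp [553.6  -3.5  58.6] yaw -147.7 gap 0.15 F [-1.1 -0.5 -0.5] q6 2.36
shift [-0.02  0.01  0.01] turn 0.03 Rz [ 0.004 -0.002 -1.   ]
```

Request:
send_rows(
  plan=[
    {"jaw":-0.2,"xyz":[0,0,0],"turn":0},
    {"jaw":-0.2,"xyz":[0,0,0],"turn":0},
    {"jaw":-0.2,"xyz":[0,0,0],"turn":0},
    {"jaw":-0.2,"xyz":[0,0,-0.4],"turn":0},
    {"jaw":-0.2,"xyz":[0,0,-0.6],"turn":0},
    {"jaw":-0.2,"xyz":[0,0,-0.6],"turn":0},
    {"jaw":-0.2,"xyz":[0,0,-0.6],"turn":0},
    {"jaw":-0.2,"xyz":[0.4,-0.2,-0.5],"turn":0},
    {"jaw":-0.2,"xyz":[0.8,0,0],"turn":0},
    {"jaw":-0.2,"xyz":[0.8,0,0],"turn":0},
    {"jaw":-0.2,"xyz":[0.8,0,0],"turn":0},
    {"jaw":-0.2,"xyz":[0,0,0],"turn":0},
  ],
)

```text
t: 8.65
tcp_pos: [413.8, -105.8, 226.7]
tcp_rot: [-0.873, 3.012, -0.01]
contact_force: [0.2, 0.6, -0.1]
finger_gap: 0.398
```

Run:
```python
from h import *
go(554.2,-2.6,58,-148)
a=optics.snapshot('top')[:,:,::-1][130:260,315:480];b=optics.snapshot('scene')[:,:,::-1][190:310,200:390]
cv2.imwrite('pics/m4.png',np.vstack([cv2.resize(x,(480,y),interpolation=cv2.INTER_CUBIC) for x,y in((a,378),(b,220))]))
```

```text
t 8.65 tcp [ 413.8 -105.8  226.7] yaw -147.7 gap 0.398 F [ 0.2  0.6 -0.1] q6 2.05
shift [-2.89  0.22  2.82] turn 0.03 Rz [ 0.007 -0.004 -1.   ]
```

View pics/m4.png

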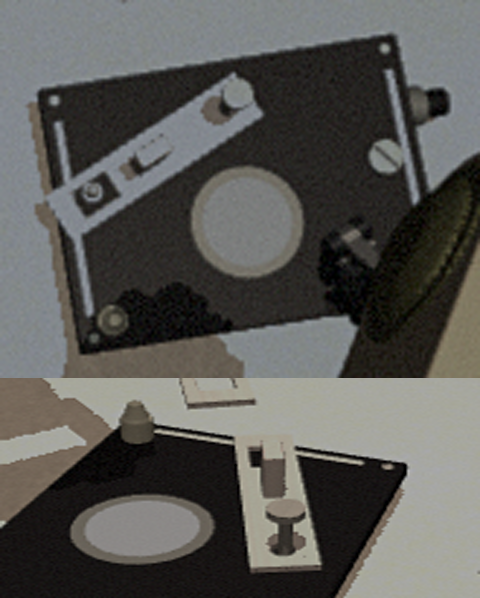

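The top view shows the stud at (93,190) standing in the slot, whose centre is near (95,194). The bar lies flat and the gripper is clear.

```bash
python3 -c "
from h import *
print(ticket.close_job(),sense()['t'])"
```

```text
the job is handed in; nothing more can be done
the job is handed in; nothing more can be done
```

The stage is locked and the job is handed in, at about 8.7 s of the 40 s allowed. I gripped the middle-sized bar by its tab, lifted it about 30 mm, swung it about 69° around the bolt and lowered its slot over the slim stud. Then I let go and backed the arm away.

- **Fit:** the last top view shows the stud inside the slot, about 2–3 mm from its centre. The scene view shows the bar flat on the stage. I judged flatness by eye, plus the tool being back to within 1 mm of its grasp height.
- **Forces:** contact force read about 2 N or less at every check, and the gripper was clear of everything at the end.
- **Disagreements:** the top and scene cameras differed by about 5 mm on where the stud was, which was within the slot's play. My scene reading of the bolt head differed more, by about 10 mm in y, so I went by the top camera. The slot was hidden while I lowered the bar, so I lowered it in steps and checked the force each time.

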